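Set the microscope's filter lever to the third click

TASK

Set the filter changer on the microscope's lamp house: with the fingertips, push the lever with the round upright knob back home to the end of its slot nearest the robot, then push it away from the robot click by click and stop at the third click, without running on past it. Only push the knob from the side, never take it between the fingers; leave the flat-tabbed lever beside it and the loose things on the bench alone, and finish clear.

Things in the scene. Friction and masses are not known exactly. Their poses are not given: they have to be found in the camera images.
- lamp_house: fixed white lamp house of a microscope, a box 170 (x) x 200 (y) x 85 mm tall with a flat top; origin under its centre at bench height, x along the lever slots away from the robot, y towards the microscope, z up. A light tube joins its +y face to the microscope, 410 mm tall, whose foot starts at y = 160 mm and tall column (85 mm wide in x) at y = 170 mm
- filter_home (a point): point on the lamp house's top (85 mm above the bench) under the knob's axis when the filter lever is home: the robot's end of its slot. Axes as the lamp house; the slot runs 90 mm along +x from here, with six small ticks on its +y side, one per stop (home and five clicks, 18 mm apart)
- filter_knob (a point): centre of the top face of the filter lever's knob: an upright black cylinder of 22 mm diameter and 30 mm height with a light disc on its top; its lower rim is 10 mm and its top 40 mm above the lamp house's top. It only slides along the lamp house's x
- filter_lever (a joint): filter lever's position in m: 0 home at the end stop nearest the robot, growing away from the robot, 0.090 at the far stop. Clicks every 0.018 (first 0.018, third 0.054). Leaving a stop takes about 6 to 8 N, fading to nothing at the ridge midway; then it snaps into the next stop by itself and stays, also at home. Starts at or near the first or second click
- iris_tab (a point): middle of the top edge of the other (iris) lever, a flat black tab 6 (x) x 26 (y) x 26 mm tall standing on the lamp house's top, in a slot along x at the lamp house's y = +50 mm; stiff, about 2.5 N; not to be moved
- oil_bottle: loose brown bottle, 30 mm diameter, 65 mm tall, upright on the bench in front of the lamp house; origin at the centre of its underside; leave alone
- objective_can: loose round grey can with black cap, 37 mm diameter, 64 mm tall, upright on the bench in front of the lamp house; origin at the centre of its underside; leave alone
- slide_box: loose flat grey box, 100 x 80 x 34 mm tall, on the bench on the lamp house's -y side; origin at the centre of its underside; leave alone

How it is judged:
On the way, in this order (a step that is already met when the one before it is completed fails the run):
1. the filter lever is pushed home (within 3 mm of the end stop nearest the robot) (value of joint filter_lever below 0.003 m), for 0.1 s.
2. the filter lever stands in the third click (within 3 mm) (value of joint filter_lever between 0.051 and 0.057 m), for 0.2 s.
At the end, for the whole second after the job is handed in: the filter lever rests in the third click, at 0.054 m within 3 mm; the iris lever is within 6 mm and the bottle, can and box within 20 mm of where they started (all of step 2 and velocity of joint filter_lever between -0.005 and 0.005 m/s and distance of iris_tab from where it was at the start of the episode below 0.006 m and distance of each of oil_bottle, objective_can, slide_box from where it was at the start of the episode below 0.02 m); the robot touches nothing.
It fails at once if the filter lever runs past the third click, over the next ridge (beyond 0.065 m) (value of joint filter_lever above 0.065 m).
It fails at once if the knob is taken between the fingers (horizontal distance between the grasp point and filter_knob below 0.012 m and z of the grasp point in the frame of filter_knob below 0.01 m).
It fails at once if the iris lever is moved by more than 6 mm (distance of iris_tab from where it was at the start of the episode above 0.006 m).
It fails at once if the bottle, can or box is shifted or lifted by more than 20 mm (distance of any of oil_bottle, objective_can, slide_box from where it was at the start of the episode above 0.02 m).
It also fails if it takes over 69 s, if anything falls off the work surface, if the arm or the gripper's body presses on something with over 40 N, if the wrist force passes 120 N, or if a joint passes its speed limit or range.

ROBOT

A 7-joint arm with a two-finger parallel gripper is mounted at the origin on the work surface. World frame = base frame: x ahead of the robot, y to its left, z up, the work surface at z = 0. Lengths are in m, angles in rad, forces in N, time in s.
With the tool pointing down it reaches from about 0.4 to 0.875 m from the base axis. Payload 19.3 kg.
Tool frame: the origin (TCP) lies midway between the tips of the shut fingers; the grasp point (between the pads) lies 19 mm behind it; z points along the fingers, y is the direction in which the jaws open and shut (so a half turn about z gives the same grasp; the last joint's range is limited). The gripper opens to 85 mm and grips with 20 to 120 N. Pads are 22 mm wide; open, the fingers measure 114 mm over their backs; the gripper's body (76 mm by 85 mm) begins 54 mm behind the grasp point. The pads swing forward as they close: fully open they stand 13 mm farther back than shut.
Start: joints at [-1.414, 0.521, -0.036, 1.599, 0.021, 1.021, -0.113], TCP at [0.141, 0.609, 0.231] pointing down, gripper open.
Joint ranges: [-2.91, 2.91], [-0.3, 2.13], [-1.5, 1.42], [0.17, 2.43], [-1.26, 4.41], [0.16, 1.93], [-2.52, 2.52]. Speed limits (rad/s): [1.89, 1.89, 2.39, 2.39, 3.01, 3.01, 3.01].

INTERFACE

Orientations are given as [roll, pitch, yaw] about the fixed x, y, z axes, in that order (R = Rz(yaw) Ry(pitch) Rx(roll)).
In Python, from workcell import bot, eyes gives the robot as it stands. The module is installed in compiled form; this text tells all that it offers.
- The arm moves only by the shell command python3 -m jog 'ROWS' [FORCE]. ROWS is JSON, a list of rows, each an object with "delta_pos": the shift along the world's x, y, z in mm, a list of three; "spin": the turn about the world's z in rad; "claw": the closure, from 0 (fully open) to 1 (shut). In form: [{"delta_pos": [tx, ty, tz], "spin": spin, "claw": claw}, ...]. A call has 1 to 8 rows; each row is the pose to reach, as a shift and turn from the pose measured when the call began; what a row does not reach only later rows make up. A row lasts 1/10 s, in which the tool goes at most 50 mm and 8.59 degrees, less where a joint would pass 70% of its speed; a pose out of reach is approached as far as the arm can. A call with a gripper value outside its range is refused whole. The fingers move at their own pace and stop on an object; FORCE is the grip in N (left out, the last holds). Time passes only in rows, so rows that repeat a pose let the fingers close. It gives the time, the measured TCP pose, the force and the opening at its end, in the units of the state.
- bot.observe(): the state, without advancing time (a new reading comes with each control period).
- eyes.grab_frame(name): name is "side" or "top" or "wrist"; returns the picture (480x640x3 uint8, blue, green, red); there is no depth.
- eyes.camera_params(name): a dict with "fx", "fy", "cx", "cy" (pixels), "origin" and "attitude" of the camera in the world. Camera axes: x right, y up, looking along -z (the intrinsics and any distortion apply to the point x, -y, -z); pixel columns grow to the right and rows downward; lengths in m; the calibration is good to about 2 mm. A picture is of the moment at which its call begins: read the wrist's pose just before it. camera_params takes no time and is no camera call; for the wrist camera it gives the pose at the moment of the call.
- bot.job_done(): hands the job in, once; it reports no verdict.
The state is a dict: "clock": time; "qpos": joint angles; "qd": joint speeds; "joint_efforts": joint torques, N m; "position": TCP position; "tool_rot": TCP orientation; "force": force on the tool from outside, world axes, zero at the start; "moment": the same for the moment, N m; "grip_width": finger opening in m.
Only numpy, scipy, OpenCV 4.12 (cv2) and the standard library are available. Lean on these libraries where they do the work, as an engineer would, in place of code of your own. Each camera call takes 0.05 s, during which the arm holds its last target. There are 200 camera calls.

## Working session

There is one attempt and no reset: what is moved stays moved. The work goes in short steps, Python scripts to look and compute and a shell command to move; the robot and the scene stay as the last step left them, time stands still between calls to the robot, and variables do not carry over. Pictures are saved under pics/ and viewed, about 8 in all and at most 12, crops included, and the job is handed in when it is done.

```bash
mkdir -p pics; cat > h.py <<'E'
import numpy as np, cv2
from scipy.spatial.transform import Rotation as R
from workcell import bot, eyes
def cam(n):
    p=eyes.camera_params(n); a=np.array(p["attitude"],float)
    M=R.from_euler('xyz',a).as_matrix() if a.shape==(3,) else (a if a.shape==(3,3) else R.from_quat(a).as_matrix())
    return p,M,np.array(p["origin"])
def ray(n,u,v,c=None):
    p,M,o=c or cam(n)
    d=M@np.array([(u-p["cx"])/p["fx"],-(v-p["cy"])/p["fy"],-1]); return o,d
def onz(n,u,v,z,c=None):
    o,d=ray(n,u,v,c); return o+d*(z-o[2])/d[2]
def proj(n,P,c=None):
    p,M,o=c or cam(n); q=M.T@(np.array(P)-o); return p["cx"]+p["fx"]*q[0]/-q[2], p["cy"]-p["fy"]*q[1]/-q[2]
E
python3 - <<'E'
from h import *
for n in("side","top","wrist"):
    print(n,eyes.camera_params(n)); cv2.imwrite(f"pics/{n}0.png",eyes.grab_frame(n))
s=bot.observe(); print(s)
E
```

```text
side {'fx': 561.8520368063422, 'fy': 561.8520368063422, 'cx': 327.728090955913, 'cy': 240.93016190341126, 'origin': array([0.10385905, 0.48219709, 0.67498205]), 'attitude': array([ 0.89750526, -0.00780416, -2.44450174])}
top {'fx': 581.7918720326392, 'fy': 581.7918720326392, 'cx': 324.4452631123475, 'cy': 233.76400213949148, 'origin': array([ 0.48305366, -0.04678453,  1.05286041]), 'attitude': array([ 0.08548591, -0.01614794, -1.5780325 ])}
wrist {'fx': 392.87846897610007, 'fy': 392.87846897610007, 'cx': 321.67289364376927, 'cy': 235.47516739591256, 'origin': array([0.06791437, 0.62474995, 0.37340238]), 'attitude': array([-2.92895201e-01,  6.73674295e-04,  1.34334790e+00])}
{'clock': 0.15, 'qpos': array([-1.41420309,  0.5218695 , -0.03631831,  1.59987487,  0.02120341,
        1.02110993, -0.1127994 ]), 'qd': array([-0.00086031, -0.00196683, -0.00152868, -0.00108669,  0.00026478,
       -0.00130127,  0.00155199]), 'joint_efforts': array([ 3.17477925e-04, -9.27399588e+01,  1.97994903e+00, -3.70061874e+01,
        1.79548189e-02,  6.36641867e-03, -7.36957418e-05]), 'position': array([0.14051134, 0.60873554, 0.23086357]), 'tool_rot': array([-3.14071859e+00,  6.68787463e-05,  2.91478157e+00]), 'force': array([-0.58581167, -0.39637448,  0.48634344]), 'moment': array([-0.03974597, -0.02630898,  0.0079808 ]), 'grip_width': 0.08538488237145044}
```

View pics/top0.png

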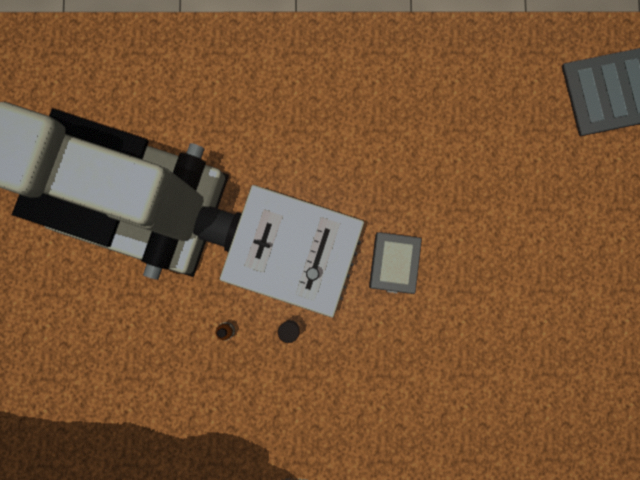

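View pics/side0.png

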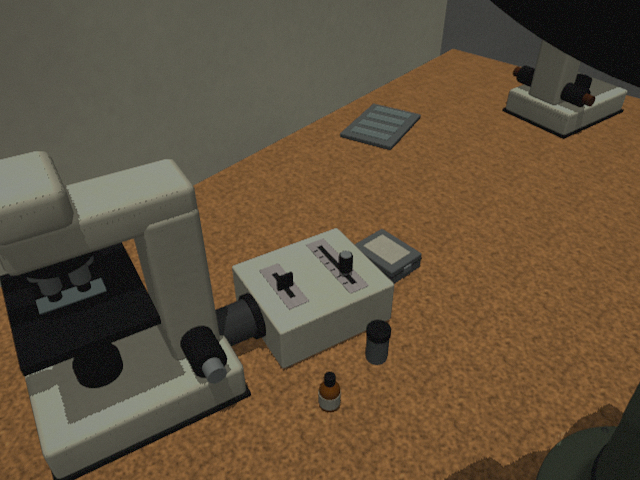

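Top view: the lamp house corners are near (255,186), (364,221), (334,316) and (221,280). The knob top is at about (314,272), the iris tab at (263,242), and the microscope is on the left (+y). Next I'll refine these positions.

```bash
cat > m.py <<'E'
from h import *
im=cv2.imread("pics/top0.png"); c=cam("top")
hsv=cv2.cvtColor(im,cv2.COLOR_BGR2HSV)
m=((hsv[...,1]<60)&(hsv[...,2]>110)).astype(np.uint8)*255
m[:, :215]=0; m[:,368:]=0; m[:180]=0; m[325:]=0
m=cv2.morphologyEx(m,cv2.MORPH_CLOSE,np.ones((25,25)))
m=cv2.morphologyEx(m,cv2.MORPH_OPEN,np.ones((15,15)))
k=max(cv2.findContours(m,0,2)[0],key=cv2.contourArea)
box=cv2.boxPoints(cv2.minAreaRect(k)); W=np.array([onz("top",*b,0.085,c)[:2] for b in box])
print(box.round(1),W.round(4)); C=W.mean(0); print("centre",C)
e=[(W[(i+1)%4]-W[i]) for i in range(4)]
print([(np.linalg.norm(v).round(4),np.degrees(np.arctan2(v[1],v[0])).round(2)) for v in e])
big=cv2.resize(im[180:350,215:375],None,fx=4.5,fy=4.5,interpolation=cv2.INTER_CUBIC)[:600]
cv2.imwrite("pics/topcrop.png",cv2.resize(im[180:350,205:375],None,fx=3.5,fy=3.5,interpolation=cv2.INTER_CUBIC))
E
python3 m.py
```

```text
[[219.2 279.4]
 [251.2 183.4]
 [364.3 221.1]
 [332.3 317.1]] [[ 0.4912  0.1116]
 [ 0.6515  0.0594]
 [ 0.5868 -0.1299]
 [ 0.4278 -0.075 ]]
centre [ 0.53930637 -0.00848137]
[(np.float64(0.1686), np.float64(-18.06)), (np.float64(0.2), np.float64(-108.87)), (np.float64(0.1682), np.float64(160.93)), (np.float64(0.1971), np.float64(71.25))]
```

View pics/topcrop.png

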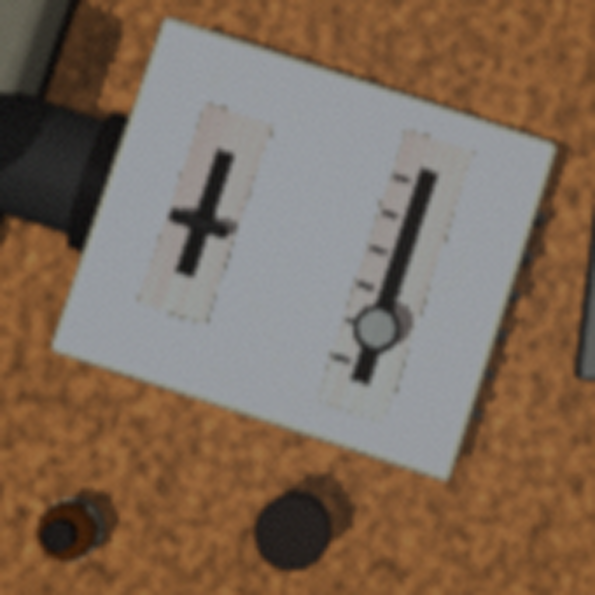

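```bash
cat > g.py <<'E'
from h import *
c=cam("top")
f=lambda x,y,z:onz("top",205+x/3.5,180+y/3.5,z,c)[:2]
T=np.array([f(x,y,.085) for x,y in [(340,358),(350,322),(365,286),(377,250),(389,214),(401,179)]])
yaw=np.radians(-18.8); ex=np.array([np.cos(yaw),np.sin(yaw)]); ey=np.array([-ex[1],ex[0]])
C=np.array([.5393,-.0085])
loc=lambda p:((p-C)@ex,(p-C)@ey)
print("ticks",[np.round(loc(t),4) for t in T])
v=T[-1]-T[0]; print("yaw ticks",np.degrees(np.arctan2(v[1],v[0])))
a,b=f(361,380,.085),f(428,172,.085); v=b-a
print("slot",np.round(loc(a),4),np.round(loc(b),4),np.degrees(np.arctan2(v[1],v[0])))
K=f(376,328,.125); print("knob",K,loc(K)); print("iris",loc(f(203,222,.111)))
for n,x,y,z in(("bottle",66,533,.065),("can",293,530,.064)): print(n,f(x,y,z),loc(f(x,y,z)))
E
python3 g.py
```

```text
ticks [array([-0.0455, -0.0334]), array([-0.0279, -0.0325]), array([-0.0095, -0.0338]), array([ 0.0085, -0.0338]), array([ 0.0266, -0.0338]), array([ 0.0443, -0.0339])]
yaw ticks -19.11671540898003
slot [-0.0522 -0.0462] [ 0.0516 -0.0451] -18.213767308637546
knob [ 0.49878636 -0.04276166] (np.float64(-0.02731085181866729), np.float64(-0.04548992715369221))
iris (np.float64(-0.005949314237700358), np.float64(0.04612914445893216))
bottle [0.40292408 0.10639325] (np.float64(-0.1661263214171032), np.float64(0.06481433011636871))
can [ 0.40333674 -0.00212979] (np.float64(-0.13076242186965184), np.float64(-0.03778594413692879))
```

Knob is at click 1: local x = −27.3 mm, with home at −45.5 mm. The slot yaw is about −18.8°. I'll retract and raise first so the swing passes inside the microscope.

```bash
python3 -m jog '[{"delta_pos":[10,-40,25],"spin":0,"claw":1},{"delta_pos":[20,-80,50],"spin":0,"claw":1},{"delta_pos":[30,-120,70],"spin":0,"claw":1},{"delta_pos":[45,-160,80],"spin":0,"claw":1},{"delta_pos":[60,-200,80],"spin":-0.05,"claw":1},{"delta_pos":[85,-230,80],"spin":-0.1,"claw":1},{"delta_pos":[85,-230,80],"spin":-0.1,"claw":1}]' 20
python3 -m jog '[{"delta_pos":[30,-35,0],"spin":0,"claw":1},{"delta_pos":[60,-70,0],"spin":0,"claw":1},{"delta_pos":[90,-105,0],"spin":0,"claw":1},{"delta_pos":[120,-145,0],"spin":0,"claw":1},{"delta_pos":[145,-185,0],"spin":0,"claw":1},{"delta_pos":[165,-230,0],"spin":0,"claw":1},{"delta_pos":[180,-275,0],"spin":0,"claw":1},{"delta_pos":[185,-320,0],"spin":0,"claw":1}]'
```

```text
clock: 0.85
position: [0.2282, 0.3752, 0.3113]
tool_rot: [-3.141, 0.001, 2.808]
force: [-0.8, 1.4, 0.9]
grip_width: -0.0001
clock: 1.65
position: [0.4141, 0.0535, 0.3113]
tool_rot: [-3.141, 0.002, 2.808]
force: [1.7, -0.2, -0.1]
grip_width: 0.0001
```

```bash
python3 -m jog '[{"delta_pos":[35,-35,0],"spin":0,"claw":1},{"delta_pos":[75,-65,0],"spin":0,"claw":1},{"delta_pos":[105,-95,-20],"spin":0,"claw":1},{"delta_pos":[127,-111,-50],"spin":0.005,"claw":1},{"delta_pos":[127,-111,-60],"spin":0.005,"claw":1},{"delta_pos":[127,-111,-60],"spin":0.005,"claw":1}]'
python3 - <<'E'
from h import *
c=cam("wrist"); im=eyes.grab_frame("wrist"); cv2.imwrite("pics/w1.png",im)
print("pred knob",proj("wrist",[.4988,-.0428,.125],c),"pos",bot.observe()["position"])
im=eyes.grab_frame("side"); cv2.imwrite("pics/s1.png",im)
np.save("c1.npy",np.array([c],dtype=object),allow_pickle=True)
E
```

```text
clock: 2.25
position: [0.5403, -0.0574, 0.2495]
tool_rot: [-3.139, -0.002, 2.812]
force: [0.3, 0.6, 0.3]
grip_width: -0.0001
pred knob (np.float64(323.9695211027064), np.float64(164.32880172757697)) pos [ 0.54052774 -0.05698754  0.25095361]
```

View pics/w1.png

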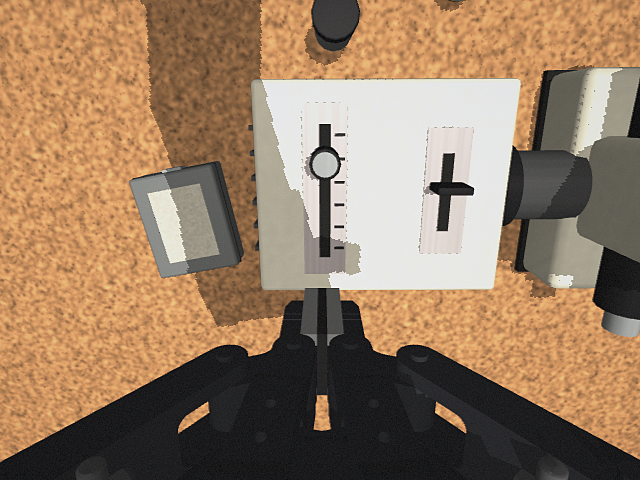

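Wrist view: the knob top is at (324,162) and was predicted at (324,164), so the estimate is good to about 1 mm. The fingertips are beyond the slot's far end, in line with it, so I can descend on the far side.

```bash
python3 -m jog '[{"delta_pos":[0,0,-45],"spin":0,"claw":1},{"delta_pos":[0,0,-90],"spin":0,"claw":1},{"delta_pos":[0,0,-120],"spin":0,"claw":1},{"delta_pos":[0,0,-140],"spin":0,"claw":1},{"delta_pos":[0,0,-145],"spin":0,"claw":1},{"delta_pos":[0,0,-145],"spin":0,"claw":1}]'
python3 -m jog '[{"delta_pos":[-4.7,1.6,0],"spin":0,"claw":1},{"delta_pos":[-9.5,3.2,0],"spin":0,"claw":1},{"delta_pos":[-14.2,4.8,0],"spin":0,"claw":1},{"delta_pos":[-17,5.8,0],"spin":0,"claw":1},{"delta_pos":[-19,6.4,0],"spin":0,"claw":1},{"delta_pos":[-19,6.4,0],"spin":0,"claw":1}]'
```

```text
clock: 2.95
position: [0.5411, -0.0561, 0.1078]
tool_rot: [3.141, 0.002, 2.814]
force: [0.1, 0.0, 0.9]
grip_width: -0.0002
clock: 3.55
position: [0.522, -0.0496, 0.1079]
tool_rot: [3.141, 0.002, 2.815]
force: [0.7, -0.2, -0.4]
grip_width: -0.0001
```

```bash
python3 -m jog '[{"delta_pos":[-1.9,0.6,0],"spin":0,"claw":1},{"delta_pos":[-3.8,1.3,0],"spin":0,"claw":1},{"delta_pos":[-5.7,1.9,0],"spin":0,"claw":1},{"delta_pos":[-5.7,1.9,0],"spin":0,"claw":1}]'
python3 -m jog '[{"delta_pos":[-1.9,0.6,0],"spin":0,"claw":1},{"delta_pos":[-3.8,1.3,0],"spin":0,"claw":1},{"delta_pos":[-5.7,1.9,0],"spin":0,"claw":1},{"delta_pos":[-7.6,2.6,0],"spin":0,"claw":1},{"delta_pos":[-9.5,3.2,0],"spin":0,"claw":1},{"delta_pos":[-9.5,3.2,0],"spin":0,"claw":1}]'
```

```text
clock: 3.95
position: [0.5165, -0.0479, 0.1079]
tool_rot: [3.141, 0.003, 2.814]
force: [2.4, -1.0, 0.1]
grip_width: -0.0004
clock: 4.55
position: [0.5066, -0.0445, 0.1079]
tool_rot: [3.141, 0.002, 2.815]
force: [-0.2, -0.0, -0.6]
grip_width: -0.0002
```

```bash
python3 -m jog '[{"delta_pos":[-1.5,0.5,0],"spin":0,"claw":1},{"delta_pos":[-2.8,1,0],"spin":0,"claw":1},{"delta_pos":[-2.8,1,0],"spin":0,"claw":1}]'
python3 -m jog '[{"delta_pos":[-1.5,0.5,0],"spin":0,"claw":1},{"delta_pos":[-1.9,0.6,0],"spin":0,"claw":1},{"delta_pos":[-1.9,0.6,0],"spin":0,"claw":1}]'
python3 - <<'E'
from h import *
c=cam("wrist"); im=eyes.grab_frame("wrist"); cv2.imwrite("pics/w2.png",im[0:480])
print("pred home",proj("wrist",[.4988-.01704,-.0428+.0058,.125],c))
E
```

```text
clock: 4.85
position: [0.5038, -0.0435, 0.108]
tool_rot: [3.141, 0.002, 2.815]
force: [-0.1, 0.3, -0.1]
grip_width: -0.0001
clock: 5.15
position: [0.5034, -0.0433, 0.1082]
tool_rot: [3.141, 0.006, 2.814]
force: [9.3, -2.2, -7.8]
grip_width: 0.0001
pred home (np.float64(321.471323169853), np.float64(274.2060769436656))
```

View pics/w2.png

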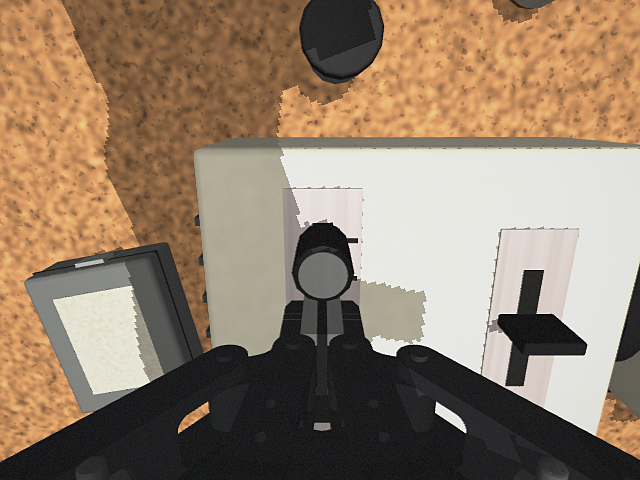

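Contact with the end stop was felt (9 N), and the knob at (324,273) matches the predicted home at (321,274). The lever is home. Now back off, lift over the knob and come down on the near side.

```bash
python3 -m jog '[{"delta_pos":[7,-2.4,0],"spin":0,"claw":1},{"delta_pos":[14,-4.8,5],"spin":0,"claw":1},{"delta_pos":[14,-4.8,45],"spin":0,"claw":1},{"delta_pos":[10,-3,70],"spin":0,"claw":1},{"delta_pos":[-25,8.5,70],"spin":0,"claw":1},{"delta_pos":[-58,19,70],"spin":0,"claw":1},{"delta_pos":[-60,20,70],"spin":0,"claw":1},{"delta_pos":[-60,20,70],"spin":0,"claw":1}]'
python3 - <<'E'
from h import *
P=bot.observe()["position"]; H=np.array([.5034,-.0433]); a=np.radians(-18.8); d=P[:2]-H
print(P, d@[np.cos(a),np.sin(a)], d@[-np.sin(a),np.cos(a)])
E
```

```text
clock: 6.0
position: [0.4435, -0.023, 0.1788]
tool_rot: [3.14, 0.006, 2.815]
force: [1.2, 0.9, 0.1]
grip_width: -0.0001
[ 0.44354674 -0.02300655  0.1787918 ] -0.06319992732676152 -7.786899098079225e-05
```

```bash
python3 -m jog '[{"delta_pos":[0,-1,-40],"spin":0,"claw":1},{"delta_pos":[0,-1,-65],"spin":0,"claw":1},{"delta_pos":[0,-1,-71],"spin":0,"claw":1},{"delta_pos":[0,-1,-71],"spin":0,"claw":1}]'
python3 -m jog '[{"delta_pos":[4.7,-1.6,0],"spin":0,"claw":1},{"delta_pos":[9.5,-3.2,0],"spin":0,"claw":1},{"delta_pos":[14.2,-4.8,0],"spin":0,"claw":1},{"delta_pos":[16.1,-5.5,0],"spin":0,"claw":1},{"delta_pos":[16.1,-5.5,0],"spin":0,"claw":1}]'
python3 -m jog '[{"delta_pos":[1.9,-0.6,0],"spin":0,"claw":1},{"delta_pos":[3.8,-1.3,0],"spin":0,"claw":1},{"delta_pos":[3.8,-1.3,0],"spin":0,"claw":1}]'
```

```text
clock: 6.4
position: [0.4439, -0.0246, 0.1075]
tool_rot: [3.141, 0.005, 2.814]
force: [0.4, 0.2, -0.5]
grip_width: -0.0003
clock: 6.9
position: [0.4604, -0.0301, 0.1077]
tool_rot: [3.141, 0.006, 2.814]
force: [0.3, -0.4, 0.5]
grip_width: 0.0001
clock: 7.2
position: [0.4637, -0.0313, 0.1076]
tool_rot: [3.141, 0.004, 2.814]
force: [-3.7, 1.8, 3.1]
grip_width: 0.0001
```

```bash
python3 -m jog '[{"delta_pos":[1.9,-0.6,0],"spin":0,"claw":1},{"delta_pos":[3.8,-1.3,0],"spin":0,"claw":1},{"delta_pos":[5.7,-1.9,0],"spin":0,"claw":1},{"delta_pos":[7.6,-2.6,0],"spin":0,"claw":1},{"delta_pos":[9.5,-3.2,0],"spin":0,"claw":1},{"delta_pos":[9.5,-3.2,0],"spin":0,"claw":1}]'
python3 -m jog '[{"delta_pos":[1.9,-0.6,0],"spin":0,"claw":1},{"delta_pos":[3.8,-1.3,0],"spin":0,"claw":1},{"delta_pos":[3.8,-1.3,0],"spin":0,"claw":1}]'
python3 -m jog '[{"delta_pos":[1.4,-0.5,0],"spin":0,"claw":1},{"delta_pos":[2.8,-1,0],"spin":0,"claw":1},{"delta_pos":[2.8,-1,0],"spin":0,"claw":1}]'
```

```text
clock: 7.8
position: [0.4737, -0.0347, 0.1077]
tool_rot: [3.141, 0.005, 2.814]
force: [-0.8, 0.4, 0.1]
grip_width: -0.0004
clock: 8.1
position: [0.4778, -0.0361, 0.1077]
tool_rot: [3.141, 0.005, 2.814]
force: [0.5, 0.7, -0.4]
grip_width: 0.0002
clock: 8.4
position: [0.4801, -0.0369, 0.1076]
tool_rot: [3.141, 0.004, 2.814]
force: [-4.4, 2.8, 3.0]
grip_width: 0.0003
```

First click felt (force returns at q ≈ 19 mm). On to the second.

```bash
python3 -m jog '[{"delta_pos":[1.9,-0.6,0],"spin":0,"claw":1},{"delta_pos":[3.8,-1.3,0],"spin":0,"claw":1},{"delta_pos":[5.7,-1.9,0],"spin":0,"claw":1},{"delta_pos":[7.6,-2.6,0],"spin":0,"claw":1},{"delta_pos":[9.5,-3.2,0],"spin":0,"claw":1},{"delta_pos":[10.6,-3.6,0],"spin":0,"claw":1},{"delta_pos":[10.6,-3.6,0],"spin":0,"claw":1}]'
python3 -m jog '[{"delta_pos":[1.9,-0.6,0],"spin":0,"claw":1},{"delta_pos":[3.3,-1.1,0],"spin":0,"claw":1},{"delta_pos":[3.3,-1.1,0],"spin":0,"claw":1}]'
python3 -m jog '[{"delta_pos":[1.4,-0.5,0],"spin":0,"claw":1},{"delta_pos":[2.2,-0.7,0],"spin":0,"claw":1},{"delta_pos":[2.2,-0.7,0],"spin":0,"claw":1}]'
python3 - <<'E'
from h import *
cv2.imwrite("pics/t2.png",cv2.resize(eyes.grab_frame("top")[180:350,205:375],None,fx=3.5,fy=3.5,interpolation=cv2.INTER_CUBIC))
c=cam("wrist");cv2.imwrite("pics/w3.png",eyes.grab_frame("wrist"))
H=np.array([.5034-.0223*.9466,-.0433+.0223*.3223-.0009])
for q in (0,18,36,54): print(q,proj("wrist",[H[0]+q*.0009466,H[1]-q*.0003223,.125],c))
E
```

```text
clock: 9.1
position: [0.491, -0.0407, 0.1076]
tool_rot: [3.141, 0.004, 2.814]
force: [0.2, 0.6, -0.1]
grip_width: 0.0005
clock: 9.4
position: [0.4946, -0.0418, 0.1077]
tool_rot: [3.141, 0.005, 2.814]
force: [0.5, 0.6, 0.8]
grip_width: 0.0002
clock: 9.7
position: [0.4963, -0.0425, 0.1076]
tool_rot: [3.141, 0.004, 2.814]
force: [-3.9, 0.5, 2.8]
grip_width: 0.0001
0 (np.float64(326.06856837351694), np.float64(294.61544956139875))
18 (np.float64(325.9112245577011), np.float64(339.9990505913824))
36 (np.float64(325.76510532583814), np.float64(382.1450789388417))
54 (np.float64(325.62905093663386), np.float64(421.3880455976072))
```

View pics/w3.png

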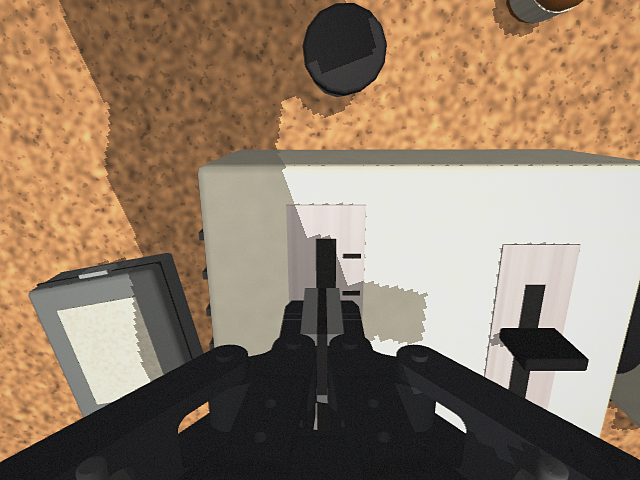

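The knob is hidden behind the fingers here. Contact force returned at q ≈ 37 mm, which matches the second click. Next is the third: advance to q ≈ 48 mm (ridge at 45), then back off and look.

```bash
python3 -m jog '[{"delta_pos":[1.9,-0.6,0],"spin":0,"claw":1},{"delta_pos":[3.8,-1.3,0],"spin":0,"claw":1},{"delta_pos":[5.7,-1.9,0],"spin":0,"claw":1},{"delta_pos":[7.6,-2.6,0],"spin":0,"claw":1},{"delta_pos":[9.5,-3.2,0],"spin":0,"claw":1},{"delta_pos":[10.4,-3.5,0],"spin":0,"claw":1},{"delta_pos":[10.4,-3.5,0],"spin":0,"claw":1}]'
python3 -m jog '[{"delta_pos":[-10,3.4,0],"spin":0,"claw":1},{"delta_pos":[-35,12,10],"spin":0,"claw":1},{"delta_pos":[-45,15,50],"spin":0,"claw":1},{"delta_pos":[-50,17,90],"spin":0,"claw":1},{"delta_pos":[-75,25,125],"spin":0,"claw":1},{"delta_pos":[-90,30,140],"spin":0,"claw":1},{"delta_pos":[-90,30,140],"spin":0,"claw":1}]'
python3 - <<'E'
from h import *
ct=cam("top");cv2.imwrite("pics/t3.png",eyes.grab_frame("top"))
cv2.imwrite("pics/s3.png",eyes.grab_frame("side"))
for n in("top","side"):
  for q in (36,54,72): print(n,q,proj(n,[.4988+(q-18)*.0009466,-.0428-(q-18)*.0003223,.125]))
E
```

```text
clock: 10.5
position: [0.5071, -0.0461, 0.1076]
tool_rot: [3.141, 0.004, 2.814]
force: [0.1, -0.5, 0.3]
grip_width: 0.0001
clock: 11.2
position: [0.4158, -0.0152, 0.2492]
tool_rot: [3.138, 0.006, 2.815]
force: [0.5, 0.3, -0.8]
grip_width: 0.0
top 36 (np.float64(316.03505323391045), np.float64(262.96512606045104))
top 54 (np.float64(319.6055208458288), np.float64(252.2605704425996))
top 72 (np.float64(323.1640927533667), np.float64(241.59167912505686))
side 36 (np.float64(341.065301936435), np.float64(248.31274634492758))
side 54 (np.float64(334.92072183780556), np.float64(242.04977346343938))
side 72 (np.float64(328.9412481952011), np.float64(235.9550882826639))
```

View pics/s3.png

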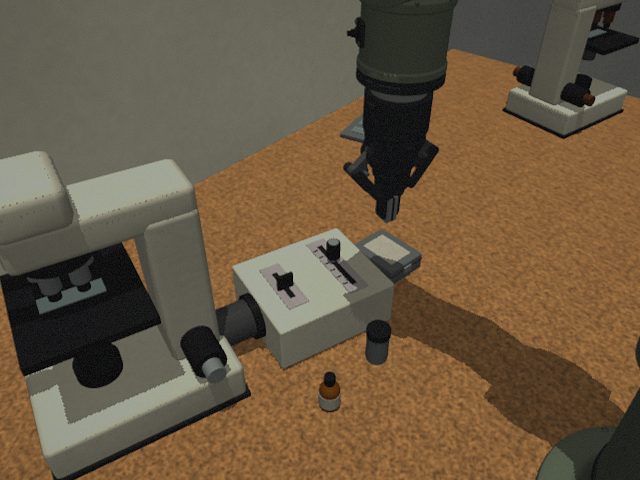

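View pics/t3.png

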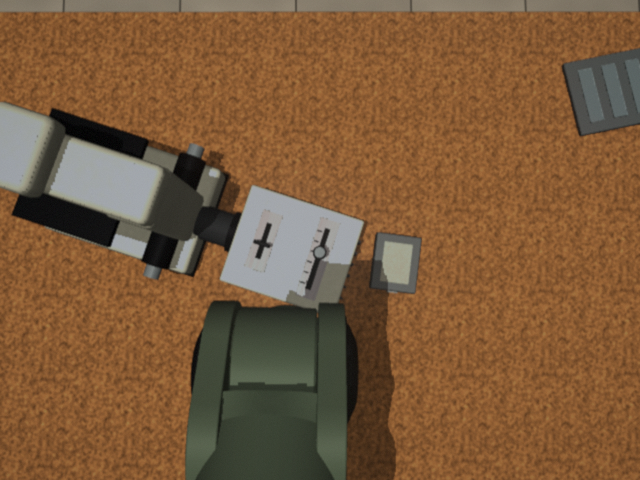

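Both views put the knob at the third click: (319.5,252) in the top view against a predicted (319.6,252.3), and about (334,241) in the side view against (334.9,242). The iris lever, bottle, can and box have not moved, and the arm is clear.

```bash
python3 -c "
from workcell import bot
s=bot.observe(); print(s['force'],abs(s['qd']).max()); print(bot.job_done())"
```

```text
[-0.19909991 -0.50025772  0.43759512] 0.03842727340755913
the job is handed in; nothing more can be done
None
```

The filter lever is in the third click and the job is handed in, at about 11 s on the robot's clock; no verdict was reported.

- **Home:** With the fingers shut, I pushed the knob from its far side to the end stop. I felt about 9 N there, and the wrist picture matched the predicted home position to about 3 px.
- **Clicks:** I then lifted over the knob and pushed it from the near side, one click at a time. The push stopped just past the ridge before the third click, so the lever snapped in by itself.
- **Last checks:** The top view shows the knob within 1 px of the predicted third click (a click is about 11 px there). The side view agrees within about 2 px.
- **Other objects:** By eye, the iris lever, can, bottle and box look unmoved. The can and bottle show only in the side view, because the arm hid them from above.
- **Finish:** The arm ended about 120 mm above the knob top with no contact force (under 1 N). No check failed or disagreed.

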